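Close the slide file and the slide box

ROBOT

A 6-joint arm with a two-finger parallel gripper is mounted at the origin on the work surface. World frame = base frame: x ahead of the robot, y to its left, z up, the work surface at z = 0. Lengths are in m, angles in rad, forces in N, time in s.
With the tool pointing down it reaches from about 0.375 to 0.825 m from the base axis. Payload 5.5 kg.
Tool frame: the origin (TCP) lies between the finger pads; the fingertips stand 17 mm ahead of it and the grasp point (between the pads) lies 2 mm behind it (tip_reach is the distance from the TCP to the fingertips, in m); y points along the fingers, z is the direction in which the jaws open and shut, and the axes are right-handed (so a half turn about y gives the same grasp; the last joint's range is limited). The gripper opens to 85 mm and grips with 20 to 120 N. Pads are 22 mm wide; open, the fingers measure 114 mm over their backs; the gripper's body (76 mm by 85 mm) begins 54 mm behind the grasp point. The pads swing forward as they close: fully open they stand 13 mm farther back than shut.
Start: joints at [-1.138, 0.314, -0.047, 1.21, 0, 1.571], TCP at [0.252, -0.545, 0.248] pointing down, gripper open.
Joint ranges: [-2.67, 2.67], [-0.69, 1.73], [-1.03, 1.25], [-2.08, 2.16], [-1.42, 1.45], [-3.14, 3.14]. Speed limits (rad/s): [2.39, 2.39, 3.01, 3.14, 3.14, 3.14].

INTERFACE

Orientations are given as a unit quaternion [x, y, z, w].
In Python, from workcell import * gives the robot as it stands.
- The arm moves only by the tool servo_tool, never from a script. Its argument "deltas" is a list of rows, each a list of 3 entries, a list of its own where there are three numbers: the shift along the tool's x, y, z in m, then the turn about the tool's y in rad, then the finger opening in m, from 0 to 0.0854. In form: [[[dx, dy, dz], twist, gripper], ...]. A call has 1 to 5 rows; each row shifts and turns the pose as measured when the row begins, along the tool's axes as they then stand; what a row does not reach is not made up. A row lasts 1/12 s, in which the tool goes at most 41.7 mm and 7.16 degrees, less where a joint would pass 70% of its speed; a pose out of reach is approached as far as the arm can. A call with a gripper value outside its range is refused whole. The fingers move at their own pace and stop on an object; the grip force is fixed at half the most. Time passes only in rows, so rows that do not move let the fingers close. It gives the time, the measured TCP pose, the force and the opening at its end, in the units of the state.
- sense(): the state, without advancing time (a new reading comes with each control period).
- snapshot(name): name is "scene" or "side" or "wrist"; returns a dict with "image" (384x512x3 uint8, red, green, blue), "z_map" (384x512 float32, m along the optical axis (not along the pixel's ray), 0 where there is no reading), "camera_matrix" (3x3 intrinsics, pixels), "world_from_camera" (4x4, takes a point from camera to world coordinates). Camera axes: x right, y down, z forward; pixel columns grow to the right and rows downward; lengths in m; the calibration is good to about 2 mm. A picture is of the moment at which its call begins.
- job_done(): hands the job in, once; it reports no verdict.
The state is a dict: "clock": time; "q": joint angles; "joint_vel": joint speeds; "joint_torque": joint torques, N m; "position": TCP position; "tool_rot": TCP orientation; "force": force on the tool from outside, world axes, zero at the start; "moment": the same for the moment, N m; "grip_width": finger opening in m.
Only numpy, scipy, OpenCV 4.12 (cv2) and the standard library are available. Lean on these libraries where they do the work, as an engineer would, in place of code of your own. Each camera call takes 0.05 s, during which the arm holds its last target. There are 200 camera calls.

TASK

Put the microscope slides away for the day: with the fingertips, gently push the wide slide file's drawer fully home and push the slide box's lid down until it lies flat shut, in either order. The slides in the narrow drawer are still drying, so leave that drawer open just as it is. Only push, do not grip or lift anything; do not shove the box along the table and leave the other things alone.

Things in the scene. Friction and masses are not known exactly. Their poses are not given: they have to be found in the camera images.
- wide_drawer (a joint): travel of the WIDE slide file's drawer in m: 0 = fully home, grows as it comes out towards the robot (up to 0.12). It slides stiffly (about 1.5 N) and stays where it is left; pushing its front shuts it.
- narrow_drawer (a joint): travel of the NARROW slide file's drawer in m, same meaning: 0 = fully home. It starts part open with slides drying in it and is to stay as it is.
- slide_lid (a joint): angle of the slide box's lid in rad: 0 = shut flat on the rim, grows as it opens (1.57 = upright). It starts part open, leaning over the box; its stiff hinge (about 0.1 N m) keeps it wherever it is left. It shuts when its outer (top) face is pushed towards the robot and down.
- wide_file: housing of the wide slide file: fixed grey metal box 180 deep x 170 wide x 70 tall, open at the front. Origin: on the table, middle of the housing's front edge; x axis points into the housing (the direction in which the drawer shuts), z up. (Sizes in mm.)
- narrow_file: housing of the narrow slide file: like the wide one but 100 wide. Origin and axes alike. (Sizes in mm.)
- wide_front (a point): centre of the outer face of the wide drawer's white front, moving with it; axes as the housing's. The front is 168 wide, 62 tall (4 to 66 above the table) and 12 thick, and stands wholly proud of the housing when home (its face then 12 before the housing). A small steel knob, 16 dia, stands out 14 from the middle of the face, its axis 23 above the table; the face is plain from 33 up to 66. (Sizes in mm.)
- narrow_front (a point): the same point on the narrow drawer's front (98 wide). (Sizes in mm.)
- slide_box: wooden slide box, loose, about 1.1 kg: 110 deep (x) x 140 wide (y) x 45 tall to its rim, open at the top, slides inside. Origin: centre of its underside; x axis points away from the robot to the hinge side, z up. (Sizes in mm.)
- lid_hinge (a point): middle of the lid's hinge line (along the box's y), on the far (+x) rim: 55 from the box's centre and 45 above the table. The lid is a flat wooden slab, 110 from hinge to free edge x 140 wide x 10 thick, its underside in the plane of the hinge line; a brass tab 30 wide stands out 9 beyond the middle of the free edge. (Sizes in mm.)
- lid_edge (a point): middle of the lid's free edge, on its outer (top) face; 110 from the hinge. With the lid shut it lies 55 above the table. (Sizes in mm.)
- dropper: amber dropper bottle, 34 dia x 75 tall, loose on the top of the wide slide file towards its rear. A bystander. Origin: centre of its underside. (Sizes in mm.)
- petri: clear covered dish, 84 dia x 17 tall, loose on the top of the narrow slide file. A bystander. Origin: centre of its underside. (Sizes in mm.)
- vial: small glass vial, 23 dia x 48 tall, loose on the table close beside the wide slide file. A bystander. Origin: centre of its underside. (Sizes in mm.)
- stain_jar: glass staining jar, 59 x 69 x 93 tall, loose on the table behind the slide box (its centre 155 from the box's centre). A bystander. Origin: centre of its underside. (Sizes in mm.)
- beaker: glass beaker, 68 dia x 90 tall, loose on the table at the robot's left. A bystander. Origin: centre of its underside. (Sizes in mm.)
- forceps: steel forceps, 120 long x 5 high, lying loose on the table in front. A bystander. Origin: centre of its underside. (Sizes in mm.)
- timer: white bench timer, 65 x 65 x 22, loose on the table at the robot's right. A bystander. Origin: centre of its underside. (Sizes in mm.)
There are look-alikes about, which are no part of the job. What is shaped like the slide_box but blue or turquoise is not meant.

How it is judged:
By the outcome, as a careful person would: the job done as asked, in the order asked, and still so for the second after the job is handed in, with the robot touching nothing.
It also fails if it takes over 62 s, if anything falls off the work surface, if the arm or the gripper's body presses on something with over 40 N, if the wrist force passes 120 N, or if a joint passes its speed limit or range.

## Working session

There is one attempt and no reset: what is moved stays moved. The work goes in short steps, Python scripts to look and compute and a tool call to move; the robot and the scene stay as the last step left them, time stands still between calls to the robot, and variables do not carry over. Pictures are saved under pics/ and viewed, about 8 in all and at most 12, crops included, and the job is handed in when it is done.

Besides the shell and the picture viewer there is one more tool, called after ">>>" as name(argument=value, ...), one argument or row to a line, values as JSON. servo_tool: Moves the arm, as the interface text tells. Its arguments: {"type":"object","properties":{"deltas":{"type":"array","items":{"type":"array"}}},"required":["deltas"]}

```bash
mkdir -p pics; cat > h.py <<'E'
from workcell import *
import numpy as np, cv2
def snap(n,f):
    s=snapshot(n); np.savez(f'{f}.npz',**s); cv2.imwrite(f'pics/{f}.png',s['image'][:,:,::-1]); return s
def load(f): return dict(np.load(f'{f}.npz'))
def pt(s,u,v):
    z=np.asarray(s['z_map'])[v,u]; K=s['camera_matrix']
    p=np.linalg.inv(K)@[u,v,1]*z
    return (s['world_from_camera']@np.r_[p,1])[:3]
E
python3 - <<'E'
from h import *
a=snap('scene','scene0'); b=snap('side','side0')
st=sense(); print({k:np.round(st[k],3) for k in st})
for s in(a,b): print(np.round(s['world_from_camera'],2), s['camera_matrix'][0,0])
cv2.imwrite('pics/sc0.png',np.vstack([a['image'],b['image']])[:,:,::-1][:, :])
E
```

```text
{'clock': np.float64(0.1), 'q': array([-1.138,  0.314, -0.048,  1.21 , -0.   ,  1.571]), 'joint_vel': array([ 0.001, -0.001,  0.004, -0.001, -0.   ,  0.001]), 'joint_torque': array([-0.0000e+00, -5.4077e+01,  3.4054e+01,  1.1000e-02, -0.0000e+00,
       -0.0000e+00]), 'position': array([ 0.251, -0.544,  0.248]), 'tool_rot': array([-0.152,  0.691, -0.69 ,  0.152]), 'force': array([ 0.125, -1.568, -0.284]), 'moment': array([0.015, 0.059, 0.047]), 'grip_width': np.float64(0.086)}
[[-0.77  0.49 -0.42  1.09]
 [ 0.64  0.58 -0.5   0.66]
 [-0.   -0.65 -0.76  1.1 ]
 [ 0.    0.    0.    1.  ]] 457.1945245525049
[[ 1.   -0.05  0.07  0.45]
 [-0.08 -0.67  0.74 -1.18]
 [ 0.   -0.74 -0.67  1.13]
 [ 0.    0.    0.    1.  ]] 406.1068040202121
```

View pics/scene0.png

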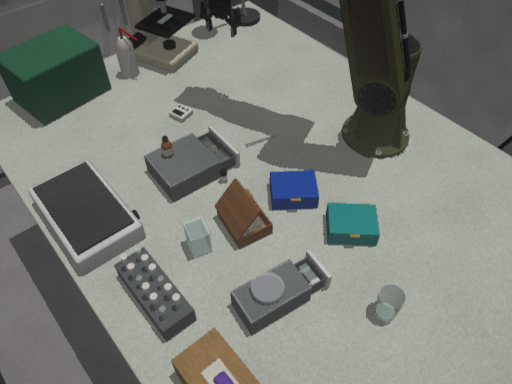

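View pics/side0.png

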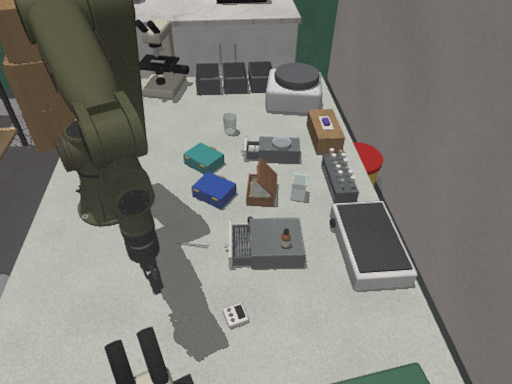

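The scene view shows the wide file at about (190,163) with its drawer open towards the robot, the narrow file at (277,292) and the brown box at (243,213). In the side view they are at (270,243), (275,150) and (262,185).

Could be mistaken for the targets:
- **Box:** brown (243,213), blue (295,190) and turquoise (352,225). I choose brown.
- **File:** wide (190,163) and narrow (277,292). I choose the one with the dropper bottle on top.

Next is a close crop to check.

```bash
python3 - <<'E'
from h import *
a=load('scene0'); b=load('side0')
A=cv2.resize(a['image'][115:255,135:285],None,fx=4,fy=4,interpolation=cv2.INTER_CUBIC)
B=cv2.resize(b['image'][155:275,215:315],None,fx=4,fy=4,interpolation=cv2.INTER_CUBIC)
cv2.imwrite('pics/cA.png',A[:,:,::-1]);cv2.imwrite('pics/cB.png',B[:,:,::-1])
E
```

```text
(no output)
```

View pics/cA.png

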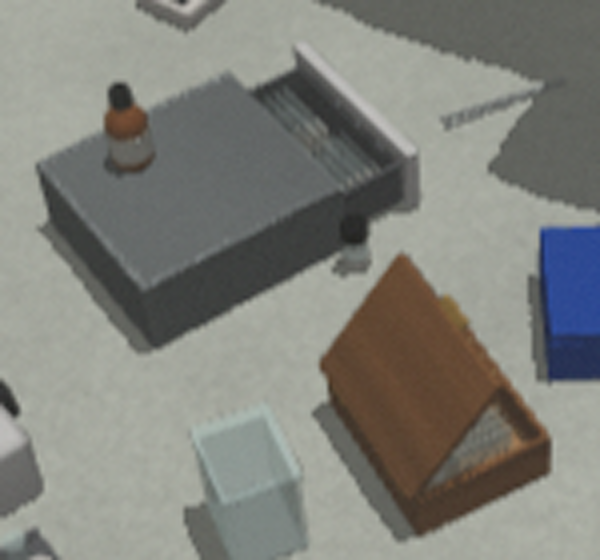

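View pics/cB.png

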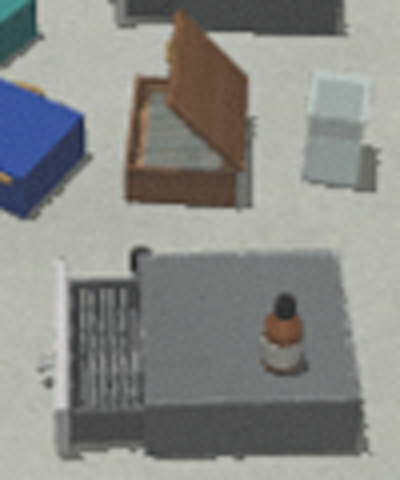

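The crops confirm it: the brown box has its lid leaning over it, with the free-edge corners at about (236,179) and (261,212) in the scene view. The wide drawer's white front runs from about (210,126) to (239,154). The vial stands at about (223,175), right beside the wide file on the box side.

```bash
cat >> h.py <<'E'
def cloud(s):
    z=s['z_map']; v,u=np.mgrid[0:384,0:512]; K=s['camera_matrix']
    P=np.stack([(u-K[0,2])/K[0,0]*z,(v-K[1,2])/K[1,1]*z,z],-1)
    T=s['world_from_camera']; return P@T[:3,:3].T+T[:3,3]
E
python3 - <<'E'
from h import *
a=load('scene0'); b=load('side0')
for n,s in(('scene',a),('side',b)):
    P=cloud(s); print(n)
    L={'scene':dict(frontA=(210,127),frontB=(238,154),h1=(219,164),h2=(193,135),h3=(147,157),h4=(172,186),lidfreeA=(236,182),lidfreeB=(259,212),hingeA=(217,205),hingeB=(239,236),jar=(198,224),vial=(223,172),pet=(267,289),nf1=(311,257),nf2=(328,276),beaker=(390,295),boxcorner=(271,225)),
     'side':dict(frontA=(231,222),frontB=(232,256),h1=(252,220),h2=(252,255),h3=(299,220),h4=(303,255),lidA=(260,162),lidB=(276,176),hingeB=(274,194),boxA=(248,199),boxB=(250,175),vial=(250,219))}[n]
    for k,(u,v) in L.items(): print(k,np.round(P[v,u],3))
    I=s['image'].astype(int)
    roi=(P[...,0]>.3)&(P[...,0]<.9)&(s['z_map']>0)&(abs(P[...,1])<.45)
    top=roi&(abs(P[...,2]-.07)<.006)&(P[...,1]<-.05)&(I.max(-1)-I.min(-1)<25)&(I.max(-1)<130)
    print('top',cv2.minAreaRect(P[top][:,:2].astype(np.float32)),P[top].mean(0))
    br=roi&(I[...,0]-I[...,2]>25)&(abs(P[...,1])<.2)&(P[...,2]>.06)&(P[...,1]>-.07)
    Q=P[br]; Q=Q[abs(Q-np.median(Q,0)).max(1)<.12]; c=Q.mean(0); w=np.linalg.svd(Q-c,full_matrices=False); print('lid',len(Q),c,w[2][2],w[1],Q.min(0),Q.max(0))
E
```

```text
scene
frontA [ 0.465 -0.343  0.066]
frontB [ 0.471 -0.184  0.062]
h1 [ 0.545 -0.186  0.063]
h2 [ 0.534 -0.343  0.07 ]
h3 [ 0.705 -0.351  0.071]
h4 [ 0.711 -0.196  0.071]
lidfreeA [ 0.587 -0.042  0.132]
lidfreeB [0.606 0.082 0.132]
hingeA [ 0.646 -0.06   0.059]
hingeB [0.668 0.071 0.064]
jar [ 0.74  -0.017  0.091]
vial [ 0.549 -0.161  0.05 ]
pet [0.722 0.252 0.087]
nf1 [0.564 0.247 0.065]
nf2 [0.57  0.316 0.065]
beaker [0.476 0.448 0.041]
boxcorner [0.565 0.087 0.042]
top ((0.6853077411651611, -0.28899043798446655), (0.4288760721683502, 0.3224608898162842), 0.08679970353841782) [ 0.6483483  -0.26739013  0.06980436]
lid 1365 [0.62363487 0.01170136 0.09993466] [ 0.73701581 -0.12013707  0.66511261] [1.48658872 1.11552897 0.07533975] [ 0.57816487 -0.06518959  0.06009693] [0.66852288 0.08405536 0.14267646]
side
frontA [ 0.473 -0.201  0.071]
frontB [ 0.468 -0.336  0.05 ]
h1 [ 0.547 -0.201  0.075]
h2 [ 0.534 -0.352  0.07 ]
h3 [ 0.716 -0.206  0.066]
h4 [ 0.702 -0.36   0.062]
lidA [0.602 0.055 0.129]
lidB [0.669 0.054 0.053]
hingeB [ 0.645 -0.06   0.061]
boxA [ 0.546 -0.053  0.036]
boxB [0.565 0.083 0.041]
vial [ 0.541 -0.192  0.071]
top ((0.7366073131561279, -0.2550877332687378), (0.31129083037376404, 0.4199327528476715), 73.85166931152344) [ 0.64241407 -0.28527179  0.07026616]
lid 464 [ 6.17996862e-01 -2.51681398e-04  1.01177625e-01] [ 0.73384612 -0.12772513  0.66720025] [0.8877587  0.66435983 0.04517321] [ 0.57515336 -0.06731301  0.0601432 ] [0.66400724 0.07755805 0.1425559 ]
```

```bash
cat >> h.py <<'E'
from scipy.spatial.transform import Rotation as Ro
def todo(*targets):
    """print tool-axis shift to reach each successive world TCP target"""
    s=sense(); R=Ro.from_quat(s['tool_rot']).as_matrix(); p=np.array(s['position'])
    print('t',round(float(s['clock']),2),'p',p.round(4),'F',np.round(s['force'],2),'w',round(float(s['grip_width']),4)); print(R.round(3))
    for t in targets:
        t=np.array(t); print(t,'->',(R.T@(t-p)).round(4)); p=t
E
python3 - <<'E'
from h import *
a=load('scene0'); P=cloud(a); print('forceps',P[140,258].round(3),P[145,247].round(3))
todo((.43,-.262,.25),(.43,-.262,.06),(.528,-.267,.06))
E
```

```text
forceps [ 0.337 -0.244  0.   ] [ 0.382 -0.25  -0.001]
t 0.1 p [ 0.2514 -0.5442  0.2475] F [ 0.13 -1.57 -0.28] w 0.0856
[[-0.908 -0.001  0.419]
 [-0.419  0.001 -0.908]
 [ 0.    -1.    -0.002]]
[ 0.43  -0.262  0.25 ] -> [-0.2805 -0.0022 -0.1813]
[ 0.43  -0.262  0.06 ] -> [-0.      0.19    0.0003]
[ 0.528 -0.267  0.06 ] -> [-0.0869 -0.0001  0.0456]
```

>>> servo_tool(
  deltas=[
    [[-0.033, 0, -0.022], 0.12, 0],
    [[-0.031, 0, -0.026], 0.12, 0],
    [[-0.0275, 0, -0.029], 0.12, 0],
    [[-0.024, 0, -0.032], 0.12, 0],
    [[-0.02, 0, -0.035], 0, 0],
  ],
)

```text
clock: 0.52
position: [0.3553, -0.3788, 0.244]
tool_rot: [0.021, 0.707, -0.706, -0.024]
force: [1.6, 0.0, -0.2]
grip_width: 0.0255
```

```bash
python3 - <<'E'
from h import *
todo((.43,-.262,.25),(.43,-.262,.06),(.528,-.267,.06))
E
```

```text
t 0.52 p [ 0.3553 -0.3788  0.244 ] F [ 1.61  0.03 -0.19] w 0.0255
[[-0.998 -0.004 -0.062]
 [ 0.062  0.002 -0.998]
 [ 0.004 -1.    -0.002]]
[ 0.43  -0.262  0.25 ] -> [-0.0673 -0.0061 -0.1213]
[ 0.43  -0.262  0.06 ] -> [-0.0008  0.19    0.0003]
[ 0.528 -0.267  0.06 ] -> [-0.0981 -0.0004 -0.0011]
```

>>> servo_tool(
  deltas=[
    [[-0.02, 0, -0.035], 0, 0],
    [[-0.02, 0, -0.035], 0, 0],
    [[-0.017, 0, -0.033], 0, 0],
    [[-0.005, 0.03, -0.01], 0, 0],
    [[0, 0.04, 0], 0, 0],
  ],
)

```text
clock: 0.93
position: [0.4333, -0.2606, 0.1788]
tool_rot: [-0.023, -0.706, 0.707, 0.017]
force: [0.6, -0.7, -1.8]
grip_width: -0.0002
```

>>> servo_tool(
  deltas=[
    [[0, 0.035, 0], 0, 0],
    [[0, 0.03, 0], 0, 0],
    [[0, 0.01, 0], 0, 0],
    [[0, 0, 0], 0, 0],
  ],
)

```text
clock: 1.27
position: [0.4307, -0.2549, 0.0938]
tool_rot: [0.018, 0.708, -0.706, -0.018]
force: [-0.6, 0.8, -0.5]
grip_width: 0.0001
```

```bash
python3 - <<'E'
from h import *
todo((.43,-.262,.06),(.528,-.267,.06))
E
```

```text
t 1.27 p [ 0.4307 -0.2549  0.0938] F [-0.55  0.85 -0.49] w 0.0001
[[-0.999  0.    -0.051]
 [ 0.051  0.003 -0.999]
 [-0.    -1.    -0.003]]
[ 0.43  -0.262  0.06 ] -> [0.0003 0.0338 0.0073]
[ 0.528 -0.267  0.06 ] -> [-0.0981  0.      0.    ]
```

>>> servo_tool(
  deltas=[
    [[0.002, 0.02, 0.007], 0, 0],
    [[0, 0.012, 0], 0, 0],
    [[0, 0.002, 0], 0, 0],
    [[0, 0, 0], 0, 0],
  ],
)

```text
clock: 1.6
position: [0.4281, -0.2617, 0.0595]
tool_rot: [0.017, 0.708, -0.705, -0.018]
force: [0.8, 1.2, 0.4]
grip_width: -0.0001
```

>>> servo_tool(
  deltas=[
    [[-0.008, 0, 0], 0, 0],
    [[-0.008, 0, 0], 0, 0],
    [[-0.008, 0, 0], 0, 0],
    [[-0.008, 0, 0], 0, 0],
    [[-0.008, 0, 0], 0, 0],
  ],
)

```text
clock: 2.02
position: [0.471, -0.2645, 0.063]
tool_rot: [0.018, 0.708, -0.706, -0.018]
force: [-2.7, -0.4, -1.3]
grip_width: -0.0
```

```bash
python3 - <<'E'
from h import *
todo((.516,-.267,.06))
E
```

```text
t 2.02 p [ 0.471  -0.2645  0.063 ] F [-2.72 -0.38 -1.31] w -0.0
[[-0.999 -0.001 -0.052]
 [ 0.052  0.002 -0.999]
 [ 0.001 -1.    -0.002]]
[ 0.516 -0.267  0.06 ] -> [-0.0451  0.0029  0.0001]
```

>>> servo_tool(
  deltas=[
    [[-0.007, 0.001, 0], 0, 0],
    [[-0.007, 0.001, 0], 0, 0],
    [[-0.007, 0, 0], 0, 0],
    [[-0.007, 0, 0], 0, 0],
    [[-0.005, 0, 0], 0, 0],
  ],
)

```text
clock: 2.43
position: [0.5096, -0.2666, 0.0616]
tool_rot: [0.018, 0.707, -0.706, -0.018]
force: [-2.1, 0.3, 1.1]
grip_width: 0.0002
```

>>> servo_tool(
  deltas=[
    [[-0.003, 0, 0], 0, 0],
    [[-0.003, 0, 0], 0, 0],
    [[-0.003, 0, 0], 0, 0],
  ],
)

```text
clock: 2.68
position: [0.5111, -0.2665, 0.0607]
tool_rot: [0.012, 0.707, -0.707, -0.024]
force: [-12.5, 0.2, 9.9]
grip_width: 0.0
```

>>> servo_tool(
  deltas=[
    [[-0.002, 0, 0], 0, 0],
    [[-0.002, 0, 0], 0, 0],
  ],
)

```text
clock: 2.85
position: [0.511, -0.2665, 0.0604]
tool_rot: [-0.01, -0.707, 0.707, 0.028]
force: [-8.9, 0.2, 6.2]
grip_width: 0.0001
```

>>> servo_tool(
  deltas=[
    [[0.005, 0, 0], 0, 0],
    [[0.02, 0, 0], 0, 0],
    [[0.03, 0, 0], 0, 0],
    [[0.01, -0.02, 0], 0, 0],
    [[0, -0.04, 0], 0, 0],
  ],
)

```text
clock: 3.27
position: [0.4429, -0.2603, 0.116]
tool_rot: [0.007, 0.709, -0.705, -0.03]
force: [0.0, -0.6, -0.1]
grip_width: -0.0001
```

>>> servo_tool(
  deltas=[
    [[0, -0.04, 0], 0, 0],
    [[0, -0.04, 0], 0, 0],
    [[0, -0.03, 0], 0, 0],
    [[0, 0, 0], 0, 0],
  ],
)

```text
clock: 3.6
position: [0.4478, -0.2618, 0.237]
tool_rot: [0.011, 0.708, -0.706, -0.027]
force: [0.6, -0.9, -0.3]
grip_width: -0.0004
```

```bash
python3 - <<'E'
from h import *
a=snap('scene','scene1'); b=snap('side','side1'); 
A=cv2.resize(a['image'][115:255,135:285],None,fx=3,fy=3,interpolation=cv2.INTER_CUBIC)
B=cv2.resize(b['image'][145:285,215:315],None,fx=3,fy=3,interpolation=cv2.INTER_CUBIC)
cv2.imwrite('pics/c1.png',np.hstack([A,B])[:,:,::-1])
todo((.60,.011,.25))
E
```

```text
t 3.7 p [ 0.4461 -0.2608  0.2323] F [ 0.4   0.37 -0.82] w 0.0002
[[-0.998 -0.027 -0.053]
 [ 0.053  0.007 -0.999]
 [ 0.028 -1.    -0.005]]
[0.6   0.011 0.25 ] -> [-0.1388 -0.02   -0.2797]
```

View pics/c1.png

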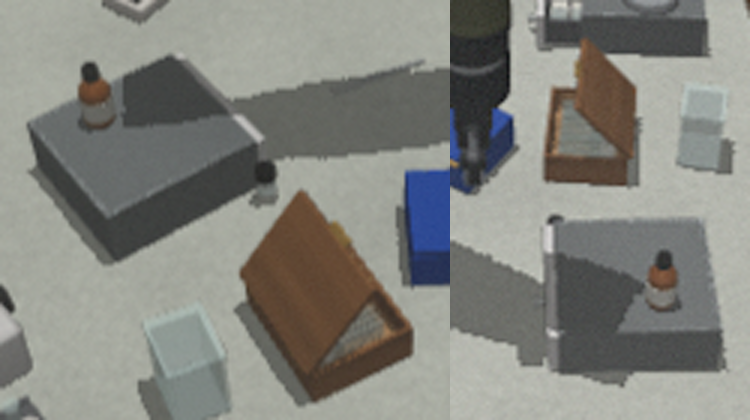

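The view after the push shows the wide drawer flush with its housing; in the scene part the front is a thin white strip at (210,90)–(260,135). The dropper, vial and box haven't moved. Next I move over the lid.

>>> servo_tool(
  deltas=[
    [[-0.02, -0.005, -0.034], 0, 0],
    [[-0.02, 0, -0.034], 0, 0],
    [[-0.02, 0, -0.034], 0, 0],
    [[-0.02, 0, -0.034], 0, 0],
    [[-0.02, 0, -0.034], 0, 0],
  ],
)

```text
clock: 4.12
position: [0.5539, -0.0974, 0.2279]
tool_rot: [0.012, 0.709, -0.705, -0.036]
force: [1.2, 0.0, -0.0]
grip_width: -0.0001
```

>>> servo_tool(
  deltas=[
    [[-0.02, 0, -0.034], 0, 0],
    [[-0.02, 0, -0.034], 0, 0],
    [[-0.015, 0, -0.025], 0.11, 0],
    [[0, 0, 0], 0, 0],
  ],
)

```text
clock: 4.45
position: [0.6135, -0.0379, 0.2167]
tool_rot: [0.015, 0.724, -0.689, -0.045]
force: [-0.5, -0.4, 0.3]
grip_width: -0.0001
```

```bash
python3 - <<'E'
from h import *
todo((.623,.005,.2),(.623,.005,.15))
E
```

```text
t 4.45 p [ 0.6135 -0.0379  0.2167] F [-0.46 -0.44  0.31] w -0.0001
[[-0.995 -0.041 -0.086]
 [ 0.084  0.051 -0.995]
 [ 0.045 -0.998 -0.048]]
[0.623 0.005 0.2  ] -> [-0.0066  0.0184 -0.0427]
[0.623 0.005 0.15 ] -> [-0.0023  0.0499  0.0024]
```

>>> servo_tool(
  deltas=[
    [[-0.004, 0.01, -0.025], 0.05, 0],
    [[-0.003, 0.01, -0.02], 0.03, 0],
    [[0, 0.015, 0], 0, 0],
    [[0, 0.015, 0], 0, 0],
    [[0, 0, 0], 0, 0],
  ],
)

```text
clock: 4.87
position: [0.6153, -0.0294, 0.1573]
tool_rot: [0.013, 0.738, -0.673, -0.054]
force: [-1.4, -0.3, -0.3]
grip_width: -0.0003
```

```bash
python3 - <<'E'
from h import *
a=snap('scene','scene2'); b=snap('side','side2'); 
A=cv2.resize(a['image'][115:255,135:285],None,fx=3,fy=3,interpolation=cv2.INTER_CUBIC)
B=cv2.resize(b['image'][95:235,215:315],None,fx=3,fy=3,interpolation=cv2.INTER_CUBIC)
cv2.imwrite('pics/c2.png',np.hstack([A,B])[:,:,::-1])
todo((.623,.005,.14),(.586,.011,.072))
E
```

```text
t 4.97 p [ 0.6165 -0.0296  0.1602] F [ 0.03 -0.07  0.6 ] w -0.0003
[[-0.994 -0.05  -0.097]
 [ 0.092  0.094 -0.991]
 [ 0.058 -0.994 -0.089]]
[0.623 0.005 0.14 ] -> [-0.0044  0.023  -0.0331]
[0.586 0.011 0.072] -> [0.0334 0.07   0.0037]
```

View pics/c2.png

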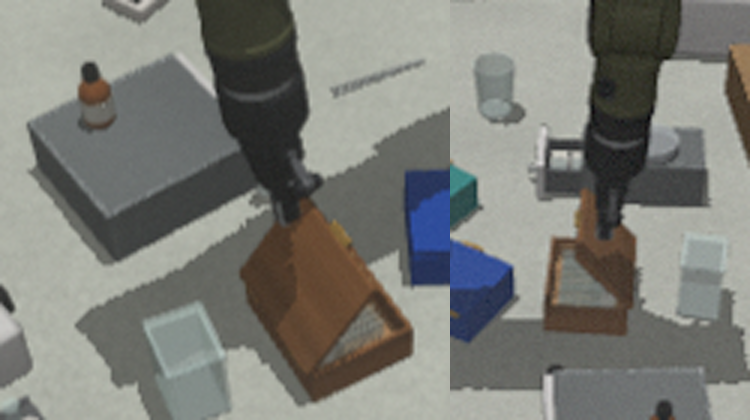

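The tool hovers above the lid but off centre, near the end towards the wide file. It is not following in y and is tilting, so I check the joints.

```bash
python3 - <<'E'
from h import *
s=sense(); print(np.round(s['q'],3),np.round(s['force'],2),np.round(s['joint_torque'],1))
E
```

```text
[-0.093  0.439 -0.075  1.115  0.089  3.141] [ 0.03 -0.07  0.6 ] [  0.1 -58.3  31.1   0.4   0.4   0. ]
```

Joint 6 is at its limit (3.141), which explains both. I'll rise a little and turn the wrist back about a quarter turn, which gives the fingers the same square footprint.

>>> servo_tool(
  deltas=[
    [[0, -0.02, 0], -0.12, 0],
    [[0, -0.02, 0], -0.12, 0],
    [[0, -0.01, 0], -0.12, 0],
    [[0, 0, 0], -0.12, 0],
    [[0, 0, 0], -0.12, 0],
  ],
)

```text
clock: 5.38
position: [0.6188, -0.036, 0.2147]
tool_rot: [-0.191, 0.719, -0.645, 0.176]
force: [0.6, -0.9, -0.8]
grip_width: -0.0005
```

>>> servo_tool(
  deltas=[
    [[0, 0, 0], -0.12, 0],
    [[0, 0, 0], -0.12, 0],
    [[0, 0, 0], -0.12, 0],
    [[0, 0, 0], -0.12, 0],
    [[0, 0, 0], -0.12, 0],
  ],
)

```text
clock: 5.8
position: [0.6211, -0.0379, 0.222]
tool_rot: [-0.376, 0.628, -0.557, 0.391]
force: [-0.2, -0.1, 0.5]
grip_width: -0.0004
```

>>> servo_tool(
  deltas=[
    [[0, 0, 0], -0.12, 0],
    [[0, 0, 0], -0.12, 0],
    [[0, 0, 0], -0.12, 0],
    [[0, 0, 0], 0, 0],
  ],
)

```text
clock: 6.13
position: [0.6224, -0.0392, 0.2268]
tool_rot: [-0.472, 0.542, -0.478, 0.504]
force: [-0.3, -0.8, -0.9]
grip_width: -0.0003
```

```bash
python3 - <<'E'
from h import *
print(sense()['q'])
todo((.625,.005,.18),(.625,.005,.14),(.583,.012,.072))
E
```

```text
[-0.10965341  0.4005291   0.02318233  1.23411575  0.09283537  1.50292165]
t 6.13 p [ 0.6224 -0.0392  0.2268] F [-0.33 -0.76 -0.88] w -0.0003
[[-0.045 -0.03   0.999]
 [-0.994  0.097 -0.042]
 [-0.095 -0.995 -0.034]]
[0.625 0.005 0.18 ] -> [-0.0397  0.0508  0.0024]
[0.625 0.005 0.14 ] -> [0.0038 0.0398 0.0014]
[0.583 0.012 0.072] -> [ 0.0014  0.0696 -0.0399]
```

>>> servo_tool(
  deltas=[
    [[-0.02, 0.02, 0.002], 0.1, 0],
    [[-0.02, 0.02, 0], 0, 0],
    [[0, 0.01, 0], 0, 0],
    [[0, 0, 0], 0, 0],
  ],
)

```text
clock: 6.47
position: [0.6295, 0.0041, 0.1842]
tool_rot: [-0.44, 0.57, -0.508, 0.473]
force: [-0.6, 0.0, -0.0]
grip_width: 0.0004
```

```bash
python3 - <<'E'
from h import *
todo((.626,.005,.14),(.585,.012,.072))
E
```

```text
t 6.47 p [0.6295 0.0041 0.1842] F [-0.6   0.05 -0.  ] w 0.0004
[[-0.165 -0.021  0.986]
 [-0.982  0.096 -0.162]
 [-0.092 -0.995 -0.037]]
[0.626 0.005 0.14 ] -> [ 0.0038  0.0442 -0.002 ]
[0.585 0.012 0.072] -> [ 0.0061  0.0692 -0.0391]
```

>>> servo_tool(
  deltas=[
    [[0.002, 0.016, -0.001], 0, 0],
    [[0.001, 0.014, -0.001], 0, 0],
    [[0.001, 0.01, 0], 0, 0],
    [[0, 0.002, 0], 0, 0],
  ],
)

```text
clock: 6.8
position: [0.6276, 0.0027, 0.1447]
tool_rot: [-0.437, 0.57, -0.511, 0.472]
force: [-0.7, -0.1, -0.2]
grip_width: -0.0
```

>>> servo_tool(
  deltas=[
    [[0, 0.004, -0.004], 0, 0],
    [[0, 0.004, -0.004], 0, 0],
    [[0, 0.004, -0.004], 0, 0],
  ],
)

```text
clock: 7.05
position: [0.6166, 0.0045, 0.1345]
tool_rot: [-0.436, 0.57, -0.512, 0.472]
force: [0.1, -0.6, 1.4]
grip_width: -0.0001
```

```bash
python3 - <<'E'
from h import *
todo((.585,.012,.072))
E
```

```text
t 7.05 p [0.6166 0.0045 0.1345] F [ 0.08 -0.63  1.36] w -0.0001
[[-0.175 -0.013  0.984]
 [-0.98   0.095 -0.173]
 [-0.092 -0.995 -0.029]]
[0.585 0.012 0.072] -> [ 0.0039  0.0633 -0.0305]
```

>>> servo_tool(
  deltas=[
    [[0, 0.005, -0.004], 0, 0],
    [[0, 0.005, -0.004], 0, 0],
    [[0, 0.005, -0.003], 0, 0],
    [[0, 0.005, -0.003], 0, 0],
    [[0, 0.005, -0.003], 0, 0],
  ],
)

```text
clock: 7.47
position: [0.5988, 0.01, 0.1104]
tool_rot: [-0.434, 0.569, -0.514, 0.473]
force: [0.1, -0.6, 0.8]
grip_width: -0.0003
```

>>> servo_tool(
  deltas=[
    [[0, 0.005, -0.003], 0, 0],
    [[0, 0.005, -0.003], 0, 0],
    [[0, 0.005, -0.002], 0, 0],
    [[0, 0.005, -0.002], 0, 0],
  ],
)

```text
clock: 7.8
position: [0.5874, 0.014, 0.0885]
tool_rot: [-0.435, 0.569, -0.514, 0.473]
force: [0.9, -1.1, 0.0]
grip_width: -0.0002
```

```bash
python3 - <<'E'
from h import *
a=snap('scene','scene3')
A=cv2.resize(a['image'][115:255,135:285],None,fx=3,fy=3,interpolation=cv2.INTER_CUBIC)
cv2.imwrite('pics/c3.png',A[:,:,::-1])
todo((.585,.012,.072))
E
```

```text
t 7.85 p [0.5862 0.0142 0.0873] F [0.43 0.52 0.33] w 0.0004
[[-0.176 -0.011  0.984]
 [-0.98   0.094 -0.174]
 [-0.091 -0.995 -0.027]]
[0.585 0.012 0.072] -> [ 0.0038  0.015  -0.0004]
```

View pics/c3.png

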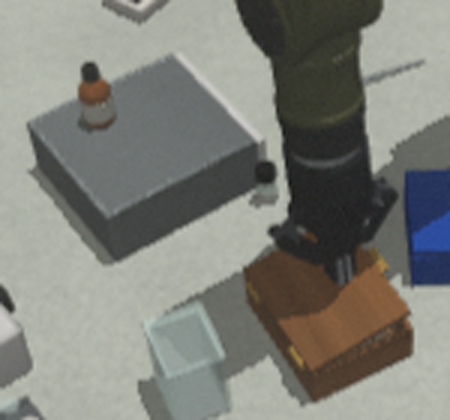

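The lid is nearly shut under the fingertip at about (343,275), and the box is still where it was. I carry on down slowly.

>>> servo_tool(
  deltas=[
    [[0.001, 0.004, 0], 0, 0],
    [[0.001, 0.004, 0], 0, 0],
    [[0.001, 0.003, 0], 0, 0],
  ],
)

```text
clock: 8.1
position: [0.5852, 0.0129, 0.075]
tool_rot: [-0.435, 0.57, -0.513, 0.472]
force: [-0.8, 0.6, 0.8]
grip_width: -0.0003
```

>>> servo_tool(
  deltas=[
    [[0, 0.003, 0], 0, 0],
    [[0, 0.003, 0], 0, 0],
  ],
)

```text
clock: 8.27
position: [0.5855, 0.013, 0.072]
tool_rot: [-0.435, 0.57, -0.513, 0.472]
force: [-17.0, -4.2, 48.7]
grip_width: 0.0001
```

>>> servo_tool(
  deltas=[
    [[0, 0.003, 0], 0, 0],
    [[0, 0.003, 0], 0, 0],
  ],
)

```text
clock: 8.43
position: [0.5853, 0.013, 0.0725]
tool_rot: [-0.434, 0.569, -0.514, 0.473]
force: [-10.8, -1.8, 25.4]
grip_width: -0.0002
```

>>> servo_tool(
  deltas=[
    [[0, -0.005, 0], 0, 0],
    [[0, -0.02, 0], 0, 0],
    [[0, -0.04, 0], 0, 0],
    [[0, -0.04, 0], 0, 0],
    [[0, -0.04, 0], 0, 0],
  ],
)

```text
clock: 8.85
position: [0.5804, -0.0011, 0.2133]
tool_rot: [-0.438, 0.573, -0.51, 0.468]
force: [1.0, -0.2, 0.2]
grip_width: 0.0
```

>>> servo_tool(
  deltas=[
    [[0, -0.03, -0.03], 0, 0],
    [[0, -0.02, -0.04], 0, 0],
    [[0, 0, -0.04], 0, 0],
    [[0, 0, -0.04], 0, 0],
    [[0, 0, 0], 0, 0],
  ],
)

```text
clock: 9.27
position: [0.4382, 0.0191, 0.2774]
tool_rot: [-0.433, 0.569, -0.515, 0.472]
force: [0.0, 0.2, 0.1]
grip_width: -0.0004
```

```bash
python3 - <<'E'
from h import *
a=snap('scene','scene4'); b=snap('side','side4'); 
A=cv2.resize(a['image'][115:305,135:315],None,fx=2.3,fy=2.3,interpolation=cv2.INTER_CUBIC)
B=cv2.resize(b['image'][115:305,200:320],None,fx=2.3,fy=2.3,interpolation=cv2.INTER_CUBIC)
h=min(len(A),len(B)); cv2.imwrite('pics/c4.png',np.hstack([A[:h],B[:h]])[:,:,::-1])
todo()
ex=np.array([np.cos(-.165),np.sin(-.165)])
for n,s in(('scene',a),('side',b)):
    P=cloud(s); I=s['image'].astype(int); z=s['z_map']>0
    m=z&(abs(P[...,0]-.61)<.1)&(abs(P[...,1]-.007)<.1)&(I[...,0]-I[...,2]>25)&(P[...,2]>.04)
    Q=P[m]; T=Q[(abs((Q[:,:2]-[.61,.007])@ex)<.045)]; c=T.mean(0)
    print(n,'lid normal',np.linalg.svd(T-c,full_matrices=False)[2][2].round(3),'c',c.round(3),'zmax',Q[:,2].max().round(3))
    # wide file top incl. front, extent along its x axis, near middle
    e=np.array([np.cos(-.047),np.sin(-.047)]); w=z&(abs(P[...,2]-.068)<.006)&(abs(P[...,1]+.27)<.06)&(P[...,0]>.45)&(P[...,0]<.75)
    t=P[w][:,:2]@e; print('file top length',np.percentile(t,[.2,99.8]).round(3),np.ptp(np.percentile(t,[.2,99.8])).round(3))
for f in 'scene0','scene4':
    s=load(f);P=cloud(s);w=(abs(P[...,2]-.062)<.004)&(abs(P[...,1]-.28)<.06)&(P[...,0]>.5)&(P[...,0]<.6); print(f,'narrow front',P[w].mean(0).round(4),w.sum())
E
```

```text
t 9.37 p [0.4437 0.0185 0.2775] F [ 0.79 -0.62 -0.91] w -0.0
[[-0.179 -0.002  0.984]
 [-0.98   0.094 -0.178]
 [-0.092 -0.996 -0.019]]
scene lid normal [0.005 0.013 1.   ] c [0.612 0.017 0.054] zmax 0.062
file top length [0.536 0.729] 0.193
side lid normal [ 0.002 -0.024  1.   ] c [0.609 0.002 0.055] zmax 0.063
file top length [0.533 0.724] 0.192
scene0 narrow front [0.5638 0.2772 0.0634] 123
scene4 narrow front [0.563  0.2771 0.0631] 141
```

View pics/c4.png

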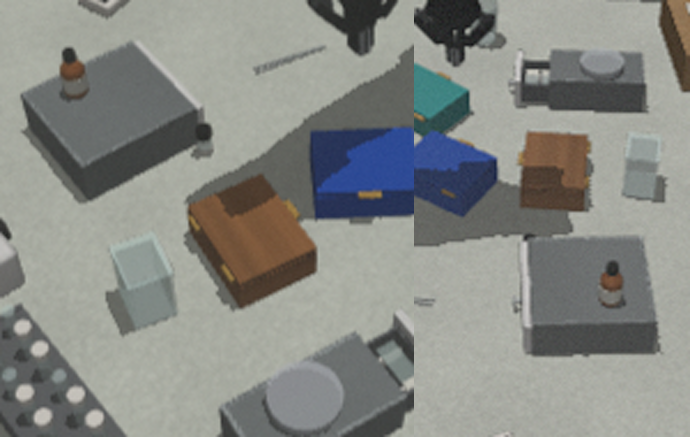

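The lid lies flat: its normal is vertical and its top is at 0.054–0.055 m. The wide file measures 0.192 m over its top, which is the 180 mm housing plus the 12 mm front, so the drawer is home. The narrow drawer hasn't moved and the gripper is clear of everything.

```bash
python3 -c "
from workcell import *
print(job_done())"
```

```text
the job is handed in; nothing more can be done
None
```

The wide drawer is pushed fully home and the slide box's lid is shut flat. I handed the job in at about 9.4 s of the 62 s, with the gripper clear of everything.

- **Wide drawer:** I pushed it with closed fingertips on the plain upper part of its front until it stopped, at about 12 N. The file then measured 192–193 mm over its top, matching the 180 mm housing plus the 12 mm front.
- **Slide box lid:** I followed it down until it met the rim, where the fingertips read about 49 N for a moment. Both cameras then showed it flat, with its top at 54–55 mm against the 55 mm expected. The box showed no visible shift.
- **Left alone:** The narrow drawer's front measured the same before and after, to within 1 mm. The dropper, petri dish, vial, jar and forceps looked undisturbed in the last picture. I did not check the beaker and timer at the end, but the arm never went near them.
- **What went wrong:** Over the lid, the last joint reached its limit and left the tool tilted about 6°. I turned the wrist back a quarter turn before touching the lid. The small remaining tilt did not affect the result.

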